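Point out the gap in the test-block case and the block that is missing from it

TASK

One hardness test block is out of its open wooden case: show a colleague where it belongs and where it lies, touching nothing. Point straight down with the fingertips at the middle of the empty nest, 1 to 3 cm above it, and stay for two seconds; then point in the same way at the missing block, a plain round disc like those in the case, lying on the granite plate, and after two seconds finish still pointing at it. Come down on each from above and rise well clear before you move on, so that you point at no other block or gauge.

Things in the scene. Friction and masses are not known exactly. Their poses are not given: they have to be found in the camera images.
- empty_nest_mouth (a point): the one empty nest of the open wooden case: a round recess 53 mm across and 8 mm deep with a dark felt floor; this point is the middle of its mouth, level with the case's top face. It may be any of the case's six nests
- missing_top (a point): the missing hardness test block: a plain solid steel disc 50 mm across and 15 mm high, the same as those in the case, lying flat on the granite plate among other steel things; this point is the centre of its top face; z up
- case: fixed wooden case lying fully open. Its base is 150 mm (own x) by 210 mm (own y) and 30 mm high, with six nests in two rows of three, at own x = -33 and +33 mm and own y = -64, 0 and +64 mm; the padded lid, also 30 mm high, lies open flat on the +x side (far from the robot) and adds 152 mm there. Origin: the centre of the base's underside, on the bench
- granite: fixed black granite surface plate, 250 mm (own x) by 280 mm (own y), 50 mm high. Origin: the centre of its underside, on the bench
- block1_top (a point): a hardness test block in its nest, a steel disc 50 mm across that stands 7 mm above the case's top face; this point is the centre of its top face; z up
- block2_top (a point): a hardness test block in its nest, a steel disc 50 mm across that stands 7 mm above the case's top face; this point is the centre of its top face; z up
- block3_top (a point): a hardness test block in its nest, a steel disc 50 mm across that stands 7 mm above the case's top face; this point is the centre of its top face; z up
- block4_top (a point): a hardness test block in its nest, a steel disc 50 mm across that stands 7 mm above the case's top face; this point is the centre of its top face; z up
- block5_top (a point): a hardness test block in its nest, a steel disc 50 mm across that stands 7 mm above the case's top face; this point is the centre of its top face; z up
- ring_gauge_top (a point): a steel ring gauge on the granite, 56 mm across and 18 mm high with a 26 mm bore right through; this point is on its axis, level with its top face; z up
- square_block_top (a point): a square steel test piece on the granite, 50 by 50 mm, 15 mm high; this point is the centre of its top face; z up
- anvil_top (a point): a steel tester anvil standing face down on the granite: a disc 58 mm across and 12 mm high with a stem 19 mm thick rising from its middle to 40 mm above the granite; this point is the top of the stem; z up
- plug_gauge: a double-ended plug gauge lying on the bench, 102 mm long (own x), 22 mm thick; origin on the bench under its middle
- setup_block: a steel setup block with a pattern of holes, 76 by 51 mm (own x, y), 25 mm high; origin under its centre
- micrometer: an outside micrometer lying flat on the bench, 145 mm long (own y) by 55 mm, 18 mm high; origin on the bench at the middle of its bow
- screwdriver: a screwdriver lying on the bench along its own x, 170 mm long; origin on the bench under it
Things that resemble listed ones, but are neither listed nor needed, are in the scene too. What is shaped like the part that bears missing_top but orange or purple is not meant.

How it is judged (in metres and radians):
On the way, in this order (a step that is already met when the one before it is completed fails the run):
1. the fingertips point at the empty nest, close above its middle, and dwell there (horizontal distance between the grasp point and empty_nest_mouth below 0.018 m and z of the grasp point in the frame of empty_nest_mouth between 0.012 and 0.07 m), for 1.5 s.
2. then they point at the missing block, close above its middle, and dwell there (horizontal distance between the grasp point and missing_top below 0.018 m and z of the grasp point in the frame of missing_top between 0.012 and 0.07 m), for 1.5 s.
At the end, for the whole second after the job is handed in: The grasp point is within 18 mm (seen from above) of the middle of the missing block and 12 to 70 mm above its top face, so that the fingertips hover just over it, and all blocks and gauges are within 6 mm of where they started (all of step 2 and distance of each of missing_top, block1_top, block2_top, block3_top, block4_top, block5_top, ring_gauge_top, square_block_top, anvil_top from where it was at the start of the episode below 0.006 m); the robot touches nothing.
It fails at once if the robot touches something (0.5 N or more) (contact force between any of the fingers, the arm and anything else above 0.5 N).
It fails at once if a block, gauge or tool is moved or lifted by more than 6 mm (distance of any of missing_top, block1_top, block2_top, block3_top, block4_top, block5_top, ring_gauge_top, square_block_top, anvil_top, plug_gauge, setup_block, micrometer, screwdriver from where it was at the start of the episode above 0.006 m).
It fails at once if the fingertips point at a wrong thing: within 15 mm of the middle of another block or gauge and the grasp point less than 50 mm above its top ((horizontal distance between the grasp point and block1_top below 0.015 m and z of the grasp point in the frame of block1_top below 0.05 m) or (horizontal distance between the grasp point and block2_top below 0.015 m and z of the grasp point in the frame of block2_top below 0.05 m) or (horizontal distance between the grasp point and block3_top below 0.015 m and z of the grasp point in the frame of block3_top below 0.05 m) or (horizontal distance between the grasp point and block4_top below 0.015 m and z of the grasp point in the frame of block4_top below 0.05 m) or (horizontal distance between the grasp point and block5_top below 0.015 m and z of the grasp point in the frame of block5_top below 0.05 m) or (horizontal distance between the grasp point and ring_gauge_top below 0.015 m and z of the grasp point in the frame of ring_gauge_top below 0.05 m) or (horizontal distance between the grasp point and square_block_top below 0.015 m and z of the grasp point in the frame of square_block_top below 0.05 m) or (horizontal distance between the grasp point and anvil_top below 0.015 m and z of the grasp point in the frame of anvil_top below 0.05 m)).
It also fails if it takes over 43 s, if anything falls off the work surface, if the arm or the gripper's body presses on something with over 40 N, if the wrist force passes 120 N, or if a joint passes its speed limit or range.

ROBOT

A 7-joint arm with a two-finger parallel gripper is mounted at the origin on the work surface. World frame = base frame: x ahead of the robot, y to its left, z up, the work surface at z = 0. Lengths are in m, angles in degrees, forces in N, time in s.
With the tool pointing down it reaches from about 0.425 to 0.825 m from the base axis. Payload 3.6 kg.
Tool frame: the origin (TCP) lies at the very end of the fingers, on their centre line; the grasp point (between the pads) lies 19 mm behind it; z points along the fingers, y is the direction in which the jaws open and shut (so a half turn about z gives the same grasp; the last joint's range is limited). The gripper opens to 85 mm and grips with 20 to 120 N. Pads are 22 mm wide; open, the fingers measure 114 mm over their backs; the gripper's body (76 mm by 85 mm) begins 54 mm behind the grasp point. The pads swing forward as they close: fully open they stand 13 mm farther back than shut.
Start: joints at [-72.737, 35.231, -0.722, 81.555, 0.464, 63.22, -2.315], TCP at [0.209, 0.615, 0.231] pointing down, gripper open.
Joint ranges: [-178.69, 178.69], [-17.37, 117.87], [-77.05, 75.6], [15.02, 138.74], [-78.02, 258.01], [0.78, 113.62], [-162.83, 162.83]. Speed limits (degrees/s): [159.86, 159.86, 180, 180, 180, 180, 180].

INTERFACE

Orientations are given as a 3x3 rotation matrix whose columns are the frame's x, y, z axes.
In Python, from bench import r gives the robot as it stands.
- The arm moves only by the tool apply_moves, never from a script. Its argument "moves" is text: rows parted by semicolons, each of 6 numbers parted by spaces: the shift along the world's x, y, z in cm, then the turn, a rotation vector about the world's x, y, z in degrees. In form: tx ty tz rx ry rz; .... A call has exactly 8 rows; each row is the pose to reach, as a shift and turn from the pose commanded when the call began; what a row does not reach only later rows make up. A row lasts 1/10 s, in which the tool goes at most 50 mm and 8.59 degrees, less where a joint would pass 70% of its speed; a pose out of reach is approached as far as the arm can. A call with a gripper value outside its range is refused whole. "hand" is the opening, from 0 (shut) to 1 (fully open), set as the call begins (left out, the last holds). The fingers move at their own pace and stop on an object; the grip force is fixed at half the most. Time passes only in rows, so rows that repeat a pose let the fingers close, or fill a call up. It gives the time, the measured TCP pose, the force and the opening at its end, in the units of the state.
- r.state(): the state, without advancing time (a new reading comes with each control period).
- r.read_camera(name): name is "scene" or "top" or "wrist"; returns the picture (420x560x3 uint8, red, green, blue); there is no depth.
- r.camera_model(name): a dict with "intrinsics" (3x3 intrinsics, pixels), "R" (3x3) and "t" (3): a world point X has camera coordinates R X + t. Camera axes: x right, y down, z forward; pixel columns grow to the right and rows downward; lengths in m; the calibration is good to about 2 mm. A picture is of the moment at which its call begins: read the wrist's pose just before it. camera_model takes no time and is no camera call; for the wrist camera it gives the pose at the moment of the call.
- r.finish_job(): hands the job in, once; it reports no verdict.
The state is a dict: "t": time; "joint_positions": joint angles; "qvel": joint speeds; "effort": joint torques, N m; "position": TCP position; "orientation": TCP orientation; "wrist_force": force on the tool from outside, world axes, zero at the start; "torque": the same for the moment, N m; "gripper_width": finger opening in m.
Only numpy, scipy, OpenCV 4.12 (cv2) and the standard library are available. Lean on these libraries where they do the work, as an engineer would, in place of code of your own. Each camera call takes 0.05 s, during which the arm holds its last target.

## Working session

There is one attempt and no reset: what is moved stays moved. The work goes in short steps, Python scripts to look and compute and a tool call to move; the robot and the scene stay as the last step left them, time stands still between calls to the robot, and variables do not carry over. Pictures are saved under pics/ and viewed, and the job is handed in when it is done.

Besides the shell and the picture viewer there is one more tool, called after "Call:" in YAML: its name, and indented under it one key for each argument. apply_moves: Moves the arm, as the interface text tells. Its arguments: {"type":"object","properties":{"moves":{"type":"string"},"hand":{"type":"number"}},"required":["moves"]}

```bash
mkdir -p pics; python3 - <<'E'
from bench import r
import cv2
for n in ["scene","top"]:
    m=r.camera_model(n); print(n,m)
    cv2.imwrite(f"pics/{n}0.png",r.read_camera(n)[:,:,::-1])
s=r.state();print(s["t"],s["position"],s["orientation"],s["gripper_width"])
E
```

```text
scene {'intrinsics': array([[499.30645434,   0.        , 276.78137111],
       [  0.        , 499.30645434, 200.99674243],
       [  0.        ,   0.        ,   1.        ]]), 'R': array([[-0.83755428,  0.54633133, -0.00499164],
       [ 0.41793457,  0.63477735, -0.64991416],
       [-0.35189989, -0.54642456, -0.75999123]]), 't': array([ 0.4920883 , -0.17860654,  1.53937016])}
top {'intrinsics': array([[538.77764403,   0.        , 282.65481659],
       [  0.        , 538.77764403, 213.66697334],
       [  0.        ,   0.        ,   1.        ]]), 'R': array([[ 1.86155154e-02, -9.99824642e-01,  2.03669392e-03],
       [-9.88016128e-01, -1.87077575e-02, -1.53212760e-01],
       [ 1.53223995e-01,  8.39848051e-04, -9.88191126e-01]]), 't': array([-0.05214969,  0.59611335,  1.43033153])}
0.1 [0.20902822 0.61471824 0.2302147 ] [[-9.46777264e-01  3.21888583e-01 -7.42793323e-04]
 [ 3.21889437e-01  9.46774413e-01 -2.32392954e-03]
 [-4.47886755e-05 -2.43934098e-03 -9.99997024e-01]] 0.08523845445683846
```

View pics/scene0.png

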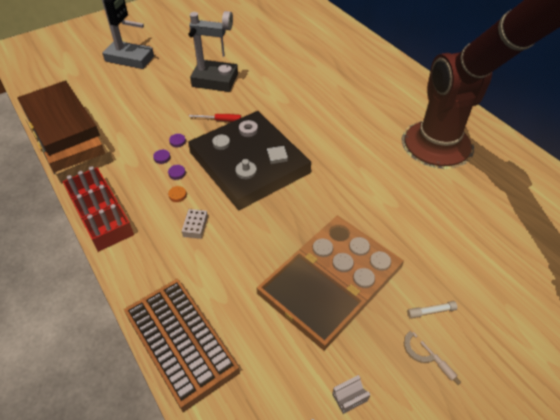

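View pics/top0.png

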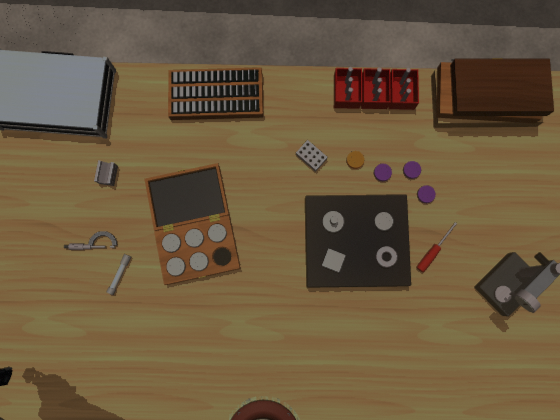

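Candidates for the missing block, in top-view pixels:
- plain disc (384,221)
- ring gauge with a bore (387,257)
- anvil with a stem (333,221)
- square (334,261)
- orange and purple discs off the plate
- a disc on the stand (503,294)

By the description I choose (384,221). The empty nest is the dark one at (222,256). Next I'll measure both and check them in a close crop.

```bash
cat > h.py <<'E'
from bench import r
import numpy as np, cv2
def cast(m,u,v,z):
    K,R,t=m["intrinsics"],np.array(m["R"]),np.array(m["t"])
    c=-R.T@t; d=R.T@np.linalg.inv(K)@[u,v,1]
    return c+d*(z-c[2])/d[2]
def proj(m,X):
    p=m["intrinsics"]@(m["R"]@np.array(X)+m["t"]); return p[:2]/p[2]
E
python3 - <<'E'
from h import *
mt,ms=r.camera_model("top"),r.camera_model("scene")
t=cv2.imread("pics/top0.png"); s=cv2.imread("pics/scene0.png")
def blobs(im,m,box,lo,hi,z,tag):
    x0,y0,x1,y1=box; g=cv2.cvtColor(im,cv2.COLOR_BGR2HSV)[y0:y1,x0:x1]
    k=cv2.inRange(g,np.array(lo),np.array(hi))
    cs,_=cv2.findContours(k,cv2.RETR_EXTERNAL,cv2.CHAIN_APPROX_NONE)
    for c in cs:
        if cv2.contourArea(c)<80: continue
        (u,v),ax,_=cv2.fitEllipse(c); u+=x0;v+=y0
        print(tag,round(u,1),round(v,1),np.round(ax,1),cv2.contourArea(c),cast(m,u,v,z).round(4))
blobs(t,mt,(310,200,408,282),(0,0,90),(180,90,255),.065,"top granite")
blobs(s,ms,(195,115,305,195),(0,0,100),(180,110,255),.065,"scene granite")
blobs(t,mt,(155,220,240,282),(0,0,90),(180,90,255),.037,"top case")
blobs(s,ms,(300,220,402,290),(0,0,110),(180,110,255),.037,"scene case")
blobs(t,mt,(208,244,236,270),(0,0,0),(180,255,70),.03,"top nest")
blobs(s,ms,(325,222,355,245),(0,0,0),(180,255,110),.03,"scene nest")
a=cv2.resize(t[190:290,300:415],None,fx=5,fy=5,interpolation=2); cv2.imwrite("pics/cg.png",a)
b=cv2.resize(t[160:285,140:245],None,fx=4,fy=4,interpolation=2); cv2.imwrite("pics/cc.png",b)
E
```

```text
top granite 333.2 259.9 [20.5 20.7] 303.0 [ 0.4718 -0.1781  0.065 ]
top granite 386.2 256.1 [18.9 19.8] 291.5 [ 0.4845 -0.3199  0.065 ]
top granite 383.4 220.6 [16.7 17.2] 225.0 [ 0.5803 -0.3134  0.065 ]
top granite 332.8 220.9 [19.8 20.1] 312.0 [ 0.5767 -0.1766  0.065 ]
scene granite 245.5 168.1 [16.8 19.5] 251.0 [ 0.5764 -0.1751  0.065 ]
scene granite 276.8 153.2 [14.7 20.3] 217.0 [ 0.4717 -0.1768  0.065 ]
scene granite 220.5 140.5 [12.  16.7] 155.0 [ 0.5796 -0.3119  0.065 ]
scene granite 247.7 126.6 [13.1 18.3] 186.5 [ 0.4821 -0.3204  0.065 ]
top case 175.0 265.9 [16.7 17.4] 226.0 [0.4493 0.2486 0.037 ]
top case 198.2 260.8 [17.  17.4] 229.5 [0.4643 0.1862 0.037 ]
top case 170.5 242.3 [16.9 17.4] 228.5 [0.5133 0.2642 0.037 ]
top case 193.5 237.3 [16.9 17.5] 231.5 [0.5282 0.2017 0.037 ]
top case 216.5 232.3 [16.8 17.5] 228.5 [0.5432 0.1394 0.037 ]
scene case 363.8 277.3 [18.8 21.2] 310.5 [0.5141 0.2659 0.037 ]
scene case 342.8 261.8 [18.1 20.5] 290.5 [0.5288 0.204  0.037 ]
scene case 380.1 260.2 [17.8 20.8] 289.5 [0.45   0.2502 0.037 ]
scene case 322.5 247.0 [17.2 19.6] 262.5 [0.5437 0.1416 0.037 ]
scene case 359.3 245.6 [17.2 19.8] 265.0 [0.4647 0.1884 0.037 ]
top nest 221.7 256.2 [17.2 17.4] 231.0 [0.4784 0.1236 0.03  ]
scene nest 338.8 233.7 [10.8 16.5] 138.0 [0.4808 0.1272 0.03  ]
```

View pics/cg.png

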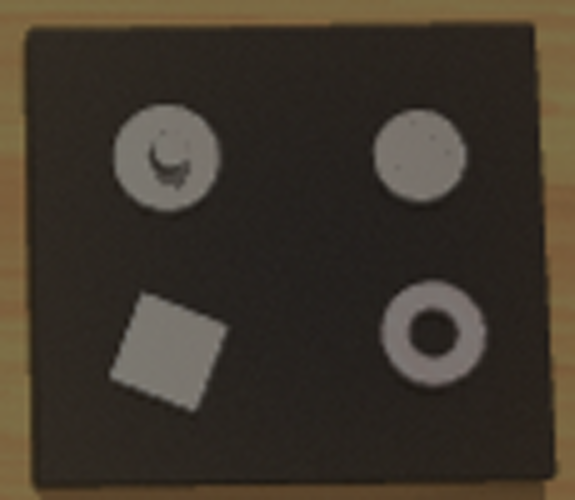

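View pics/cc.png

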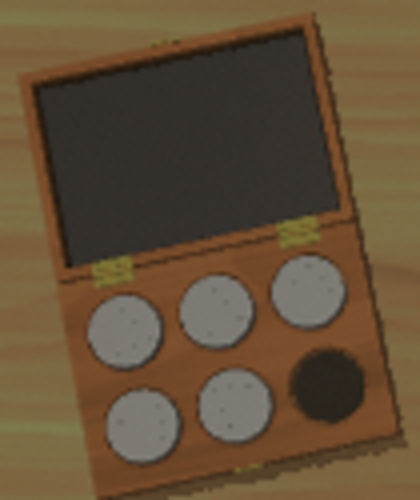

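The crop shows a plain disc at (384,221), with no bore or stem, and one dark nest at (222,256). Measured positions, with the two views agreeing to about 3 mm and the nest fitting the grid:
- **Nest:** (0.479, 0.125, 0.030)
- **Disc:** (0.580, -0.3125, 0.065)

I'll travel at z≈0.23, nearly shutting the fingers on the way.

Call:
apply_moves:
  moves: "1.5 -3 0 0 0 0; 3.4 -6.1 0 0 0 0; 5.1 -9.2 0 0 0 0; 6.8 -12.3 0 0 0 0; 8.5 -15.4 0 0 0 0; 10.2 -18.5 0 0 0 0; 11.9 -21.6 0 0 0 0; 13.5 -24.5 0 0 0 0"
  hand: 0.12

```text
t: 0.9
position: [0.3447, 0.3685, 0.231]
orientation: [[-0.947, 0.322, -0.0], [0.322, 0.947, -0.001], [0.0, -0.001, -1.0]]
wrist_force: [0.2, 0.2, 0.1]
gripper_width: 0.0102
```

Call:
apply_moves:
  moves: "1.9 -3.4 0 0 0 0; 3.8 -6.9 0 0 0 0; 5.7 -10.3 0 0 0 0; 7.6 -13.8 0 0 0 0; 9.5 -17.2 0 0 0 0; 11.4 -20.7 0 0 0 0; 13.5 -24.5 0 0 0 0; 13.5 -24.5 0 0 0 0"

```text
t: 1.7
position: [0.482, 0.1177, 0.2311]
orientation: [[-0.943, 0.334, 0.002], [0.334, 0.943, -0.005], [-0.003, -0.004, -1.0]]
wrist_force: [-0.0, 0.4, -0.2]
gripper_width: 0.01
```

```bash
python3 - <<'E'
from h import *
m=r.camera_model("wrist"); im=r.read_camera("wrist")[:,:,::-1].copy(); s=r.state()
print(s["t"],s["position"])
p=proj(m,[.479,.125,.03]); print(p)
cv2.circle(im,tuple(int(round(a)) for a in p),3,(0,255,0),-1); cv2.imwrite("pics/w1.png",im)
E
```

```text
1.75 [0.48033096 0.12151041 0.23096825]
[282.56726887 176.10552975]
```

View pics/w1.png

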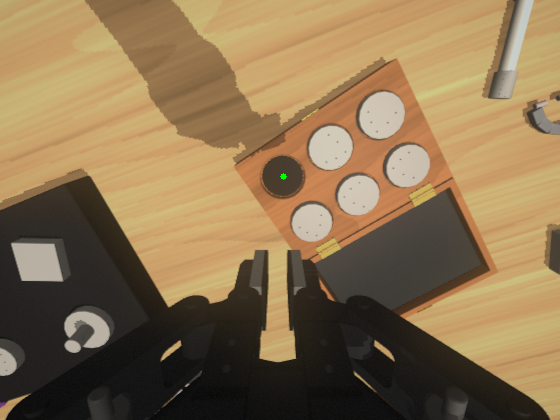

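The wrist view confirms it: the predicted nest middle (283,176) lies centred on the dark recess. I'll descend to TCP z≈0.05, 2 cm above the mouth.

Call:
apply_moves:
  moves: "0 0 0 0 0 0; 0 0 -2 0 0 0; 0 0 -4.5 0 0 0; 0 0 -7 0 0 0; 0 0 -9.5 0 0 0; 0 0 -12 0 0 0; 0 0 -13.5 0 0 0; 0 0 -14 0 0 0"

```text
t: 2.55
position: [0.4773, 0.1271, 0.0897]
orientation: [[-0.948, 0.319, -0.004], [0.319, 0.948, -0.0], [0.004, -0.001, -1.0]]
wrist_force: [-0.2, 0.3, 0.1]
gripper_width: 0.0099
```

Call:
apply_moves:
  moves: "0 0 -1 0 0 0; 0 0 -2 0 0 0; 0 0 -3 0 0 0; 0 0 -3.7 0 0 0; 0 0 -4 0 0 0; 0 0 -4 0 0 0; 0 0 -4 0 0 0; 0 0 -4 0 0 0"

```text
t: 3.35
position: [0.4795, 0.1254, 0.0516]
orientation: [[-0.947, 0.322, 0.001], [0.322, 0.947, 0.0], [-0.001, 0.0, -1.0]]
wrist_force: [0.9, 0.1, 0.2]
gripper_width: 0.0104
```

Call:
apply_moves:
  moves: "0 0 0 0 0 0; 0 0 0 0 0 0; 0 0 0 0 0 0; 0 0 0 0 0 0; 0 0 0 0 0 0; 0 0 0 0 0 0; 0 0 0 0 0 0; 0 0 0 0 0 0"

```text
t: 4.15
position: [0.4792, 0.1254, 0.0513]
orientation: [[-0.947, 0.322, -0.0], [0.322, 0.947, -0.0], [0.0, -0.0, -1.0]]
wrist_force: [0.0, -0.4, 0.3]
gripper_width: 0.0099
```

```bash
python3 - <<'E'
from h import *
m=r.camera_model("wrist"); cv2.imwrite("pics/w2.png",r.read_camera("wrist")[:,:,::-1])
cv2.imwrite("pics/s2.png",cv2.resize(r.read_camera("scene")[180:330,230:430,::-1],None,fx=4,fy=4,interpolation=cv2.INTER_CUBIC)); s=r.state()
print(s["t"],s["position"])
E
```

```text
4.25 [0.4792415  0.12536936 0.05129595]
```

View pics/s2.png

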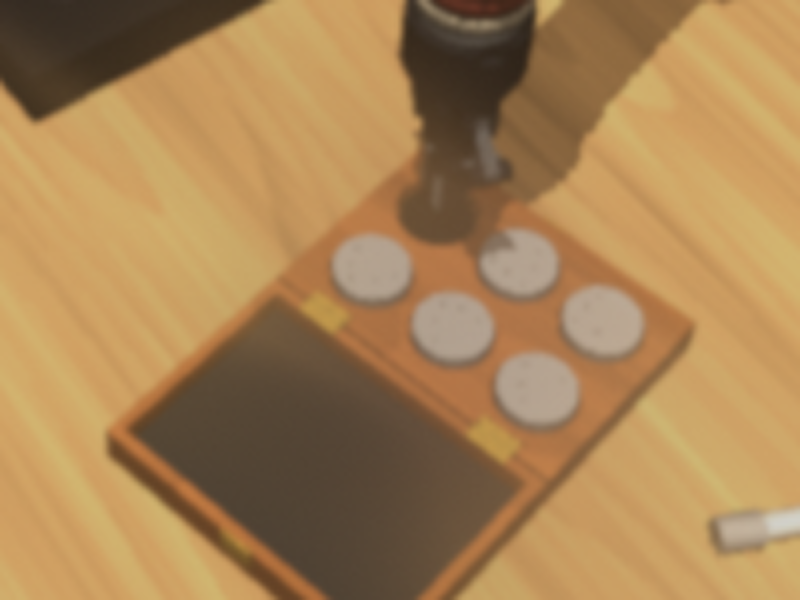

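View pics/w2.png

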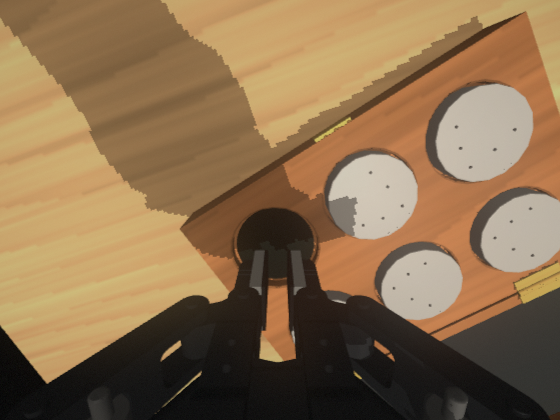

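Both views show the nearly shut fingertips over the dark nest (wrist view 275,245), clear of the blocks. I'll hold there, then rise.

Call:
apply_moves:
  moves: "0 0 0 0 0 0; 0 0 0 0 0 0; 0 0 0 0 0 0; 0 0 0 0 0 0; 0 0 0 0 0 0; 0 0 0 0 0 0; 0 0 0 0 0 0; 0 0 0 0 0 0"

```text
t: 5.05
position: [0.4792, 0.1254, 0.0513]
orientation: [[-0.947, 0.322, -0.0], [0.322, 0.947, -0.0], [0.0, -0.0, -1.0]]
wrist_force: [-0.1, 0.1, 0.0]
gripper_width: 0.0103
```

Call:
apply_moves:
  moves: "0 0 0 0 0 0; 0 0 0 0 0 0; 0 0 0 0 0 0; 0 0 0 0 0 0; 0 0 0 0 0 0; 0 0 0 0 0 0; 0 0 0 0 0 0; 0 0 0 0 0 0"

```text
t: 5.85
position: [0.4792, 0.1254, 0.0513]
orientation: [[-0.947, 0.322, -0.0], [0.322, 0.947, -0.0], [0.0, -0.0, -1.0]]
wrist_force: [0.1, 0.6, -0.1]
gripper_width: 0.0103
```

Call:
apply_moves:
  moves: "0 0 1.5 0 0 0; 0 0 4 0 0 0; 0 0 7 0 0 0; 0 0 10 0 0 0; 0 0 13 0 0 0; 0 0 16 0 0 0; 0 0 18 0 0 0; 0 0 18 0 0 0"

```text
t: 6.65
position: [0.481, 0.1258, 0.2341]
orientation: [[-0.947, 0.322, 0.007], [0.322, 0.947, 0.002], [-0.006, 0.004, -1.0]]
wrist_force: [0.0, 0.5, 0.5]
gripper_width: 0.01
```

Call:
apply_moves:
  moves: "0.6 -2.5 0 0 0 0; 1.3 -5.5 0 0 0 0; 2 -8.5 0 0 0 0; 2.7 -11.5 0 0 0 0; 3.4 -14.5 0 0 0 0; 4.1 -17.5 0 0 0 0; 4.8 -20.5 0 0 0 0; 5.4 -23.5 0 0 0 0"

```text
t: 7.45
position: [0.5326, -0.1107, 0.2298]
orientation: [[-0.947, 0.322, -0.003], [0.322, 0.947, 0.0], [0.003, -0.0, -1.0]]
wrist_force: [-0.2, 0.0, 0.4]
gripper_width: 0.0101
```

Call:
apply_moves:
  moves: "0.7 -3 0 0 0 0; 1.4 -6 0 0 0 0; 2.1 -9 0 0 0 0; 2.8 -12 0 0 0 0; 3.5 -15 0 0 0 0; 4.2 -18 0 0 0 0; 4.7 -20.2 0 0 0 0; 4.7 -20.2 0 0 0 0"

```text
t: 8.25
position: [0.5784, -0.3162, 0.2289]
orientation: [[-0.945, 0.328, -0.004], [0.328, 0.945, -0.002], [0.003, -0.003, -1.0]]
wrist_force: [-1.1, -0.3, -0.5]
gripper_width: 0.0103
```

```bash
python3 - <<'E'
from h import *
r.read_camera("scene");r.read_camera("scene")
m=r.camera_model("wrist"); im=r.read_camera("wrist")[:,:,::-1].copy(); s=r.state()
print(s["t"],s["position"])
p=proj(m,[.580,-.3125,.065]); print(p)
cv2.circle(im,tuple(int(round(a)) for a in p),3,(0,255,0),-1); cv2.imwrite("pics/w3.png",im)
E
```

```text
8.4 [ 0.57996101 -0.31003365  0.22993982]
[275.65688724 189.95323039]
```

View pics/w3.png

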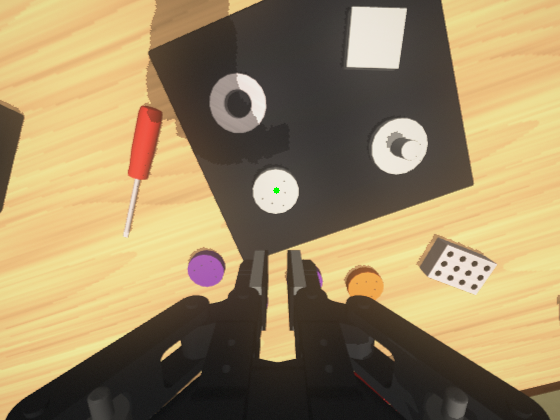

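The predicted disc middle (276,190) sits on the plain disc, away from the ring (238,103), anvil (400,147) and square (376,38). I'll descend to TCP z≈0.085 and hold.

Call:
apply_moves:
  moves: "0 0 -1.5 0 0 0; 0 0 -3.5 0 0 0; 0 0 -6 0 0 0; 0 0 -8 0 0 0; 0 0 -9.5 0 0 0; 0 0 -10.5 0 0 0; 0 0 -11 0 0 0; 0 0 -11 0 0 0"

```text
t: 9.2
position: [0.5802, -0.3107, 0.1209]
orientation: [[-0.947, 0.321, -0.001], [0.321, 0.947, 0.001], [0.001, 0.001, -1.0]]
wrist_force: [-1.0, -0.6, -0.6]
gripper_width: 0.0101
```

Call:
apply_moves:
  moves: "0 0 -0.8 0 0 0; 0 0 -1.6 0 0 0; 0 0 -2.4 0 0 0; 0 0 -3 0 0 0; 0 0 -3.4 0 0 0; 0 0 -3.4 0 0 0; 0 0 -3.4 0 0 0; 0 0 -3.4 0 0 0"

```text
t: 10.0
position: [0.5805, -0.3118, 0.0877]
orientation: [[-0.947, 0.322, 0.001], [0.322, 0.947, -0.0], [-0.001, -0.0, -1.0]]
wrist_force: [-0.0, 0.6, 0.1]
gripper_width: 0.0101
```

Call:
apply_moves:
  moves: "0 0 0 0 0 0; 0 0 0 0 0 0; 0 0 0 0 0 0; 0 0 0 0 0 0; 0 0 0 0 0 0; 0 0 0 0 0 0; 0 0 0 0 0 0; 0 0 0 0 0 0"

```text
t: 10.8
position: [0.5802, -0.3116, 0.0873]
orientation: [[-0.947, 0.322, -0.0], [0.322, 0.947, -0.0], [0.0, -0.0, -1.0]]
wrist_force: [-0.2, -0.1, 0.6]
gripper_width: 0.0102
```

Call:
apply_moves:
  moves: "0 0 0 0 0 0; 0 0 0 0 0 0; 0 0 0 0 0 0; 0 0 0 0 0 0; 0 0 0 0 0 0; 0 0 0 0 0 0; 0 0 0 0 0 0; 0 0 0 0 0 0"

```text
t: 11.6
position: [0.5802, -0.3116, 0.0873]
orientation: [[-0.947, 0.322, -0.0], [0.322, 0.947, -0.0], [0.0, -0.0, -1.0]]
wrist_force: [0.9, -0.1, 0.3]
gripper_width: 0.0103
```

Call:
apply_moves:
  moves: "0 0 0 0 0 0; 0 0 0 0 0 0; 0 0 0 0 0 0; 0 0 0 0 0 0; 0 0 0 0 0 0; 0 0 0 0 0 0; 0 0 0 0 0 0; 0 0 0 0 0 0"

```text
t: 12.4
position: [0.5802, -0.3116, 0.0873]
orientation: [[-0.947, 0.322, -0.0], [0.322, 0.947, -0.0], [0.0, -0.0, -1.0]]
wrist_force: [0.4, 0.3, -0.1]
gripper_width: 0.0104
```

```bash
python3 - <<'E'
from h import *
w=r.read_camera("wrist")[:,:,::-1]
c=cv2.resize(r.read_camera("scene")[90:220,170:330,::-1],(517,420),interpolation=cv2.INTER_CUBIC)
cv2.imwrite("pics/f.png",cv2.resize(np.hstack([w,c]),(800,312))); s=r.state()
print(s["t"],s["position"],s["wrist_force"])
E
```

```text
12.5 [ 0.58023258 -0.31163062  0.08730127] [0.52252295 0.29464458 0.42910222]
```

View pics/f.png

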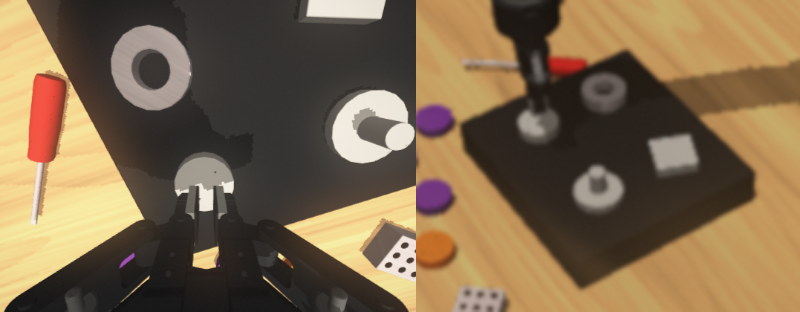

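The fingertips hover over the plain disc (left view about 204,183; right about 538,125), and everything else is where it was. More than 2 s have passed here, so I'm handing in.

```bash
python3 -c "
from bench import r
print(r.finish_job())"
```

```text
the job is handed in; nothing more can be done
None
```

I pointed at the empty nest, then at the missing block, and handed the job in at about 12.5 s, still pointing at the block. The hand-in reports no verdict.

- **Empty nest:** I measured it at (0.479, 0.125), and it fits the nest grid to 2 mm. The fingers, nearly shut, came down from above and stayed about 2.5 s with the tips about 2 cm above it. They then rose to z 0.23.
- **Missing block:** It is the plain disc on the granite plate, measured at (0.580, -0.3125). The tips stayed more than 2 s about 22 mm above it, and the measured tip position was about 1 mm from its middle.
- **Last checks:** The wrist and scene views show the tips over the right disc and no visible displacement of the other pieces. The wrist force readings stayed around 1 N or less, also in free air, so I take them as noise.
- **Disagreement:** The top and scene cameras differed by 2–4 mm, most on the nest, which is well within the 18 mm allowed. No check failed.

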